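# Set the spice mill's sprung selector to the green setting

## Task

Change the spice mill from park to its green setting: pull the black knob up against its spring, turn it to the green dot, then keep on that way, feeling for the hidden notch past the dot, and let the knob drop fully home in it and let go. Never force the knob while its pin bears on the mill's metal, and leave the mug and jars where they stand.

Things in the scene. Friction and masses are not known exactly. Their poses are not given: they have to be found in the camera images.
- mill: White spice mill, fixed to the counter, 220 (x) by 320 (y) by 90 high, flat aluminium deck on top at z = 90. Origin under its centre, z up; its front (the -x side) looks roughly to the robot. A glass hopper of radius 46 stands on the deck at (20, 90) and reaches 215 above the counter. The selector knob is on the deck at (-30, -75). All in mm in the mill's frame.
- dial_axis (a point): Fixed point of the mill on the knob's turning axis at deck height (90 mm over the counter); axes as the mill's: z up is the turning axis, -x is the front.
- selector: The black knob; origin on its turning axis, level with dial_axis when home, z up, its -x towards the pointer. It rises 14 mm to a hard stop; a spring draws it down with about 5 N at home and 11 N at the stop. It turns easily when up, 86 degrees either way from the front to a stop at each end. Grip: fluted upright cylinder, diameter 36, height 34; under it a skirt, diameter 72, 5 thick.
- knob_grip (a point): Centre of the knob's grip, on the turning axis, 12 mm below the grip's top. Knob fully home: this point is 41 mm above dial_axis; grip top 53, skirt top 19, skirt underside 14 above the deck. A thin collar of radius 37, 13 high, stands on the deck round the ring under the skirt.
- pin (a point): Lowest point of the steel pin under the skirt, 24 mm from the axis, straight under the pointer; square, 6 mm across. It drops into notches of a ring hidden under the skirt. Knob pulled up over 7 mm: pin clear of the ring. On the ring between notches the knob stands 7 mm high and cannot go down; this point is then 11 above the deck, and 4 when home.
- pointer (a point): Outer end of the white pointer line on the knob's skirt, 36 mm from the turning axis, 19 mm above the deck when home. In park it points to the mill's front (-x), up to 4 degrees either way, near a black line on the deck; the park slot is wide and ends before either dot.
- green_dot: Green disc, diameter 18, 1.6 thick, on the deck 50 mm from the turning axis, 36 degrees to one side of the front; origin under its centre. The green setting's notch is hidden under the skirt a little farther round than this dot, seen from park: between 7 and 36 degrees past it, differently each time, so it has to be felt for. It is 8 mm wide: the pin enters when within about 2 degrees.
- red_dot: Red disc of the same size, 36 degrees to the other side of the front: the other setting, with its own notch past it. Not wanted.
- mug: Light blue loose mug, 80 diameter, 90 high, handle to its +y; origin under its centre. To be left alone.
- spice_jar: Amber glass loose jar with a stopper, 48 diameter, 100 high; origin under its centre. To be left alone.
- herb_jar: Green glass loose jar with a stopper, 48 diameter, 100 high; origin under its centre. To be left alone.

How it is judged:
On the way, in this order (a step that is already met when the one before it is completed fails the run):
1. the knob is pulled up at least 6 mm, pin out of the park slot (z of knob_grip in the frame of dial_axis above 0.047 m), for 0.1 s.
2. the knob, still up, is turned to the green side as far as the dot (z of knob_grip in the frame of dial_axis above 0.0465 m and ((y of green_dot in the frame of dial_axis above 0 m and y of pointer in the frame of dial_axis above 0.019 m) or (y of green_dot in the frame of dial_axis below 0 m and y of pointer in the frame of dial_axis below -0.019 m))), for 0.1 s.
At the end, for the whole second after the job is handed in: The knob is fully home (within 1.5 mm) in the notch past the green dot (pointer at least 22 mm to the green side of the front line through the axis), at rest and let go (z of knob_grip in the frame of dial_axis below 0.0425 m and ((y of green_dot in the frame of dial_axis above 0 m and y of pointer in the frame of dial_axis above 0.022 m) or (y of green_dot in the frame of dial_axis below 0 m and y of pointer in the frame of dial_axis below -0.022 m)) and linear speed of selector below 0.01 m/s and angular speed of selector below 0.1 rad/s); the robot touches nothing.
It fails at once if the knob's pin is forced against the mill with more than 25 N (contact force between selector and mill above 25 N).
It fails at once if the mug is pushed more than 15 mm or tipped (distance of mug from where it was at the start of the episode above 0.015 m or angle between mug's own z axis and vertical above 0.3 rad).
It fails at once if the amber jar is pushed more than 15 mm or tipped (distance of spice_jar from where it was at the start of the episode above 0.015 m or angle between spice_jar's own z axis and vertical above 0.3 rad).
It fails at once if the green jar is pushed more than 15 mm or tipped (distance of herb_jar from where it was at the start of the episode above 0.015 m or angle between herb_jar's own z axis and vertical above 0.3 rad).
It also fails if it takes over 58 s, if anything falls off the work surface, if the arm or the gripper's body presses on something with over 40 N, if the wrist force passes 120 N, or if a joint passes its speed limit or range.

## Robot

A 7-joint arm with a two-finger parallel gripper is mounted at the origin on the work surface. World frame = base frame: x ahead of the robot, y to its left, z up, the work surface at z = 0. Lengths are in m, angles in rad, forces in N, time in s.
With the tool pointing down it reaches from about 0.425 to 0.925 m from the base axis. Payload 6.8 kg.
Tool frame: the origin (TCP) lies at the very end of the fingers, on their centre line; the grasp point (between the pads) lies 19 mm behind it (bot.grasp_offset is the distance from the TCP to the grasp point, in m); z points along the fingers, y is the direction in which the jaws open and shut (so a half turn about z gives the same grasp; the last joint's range is limited). The gripper opens to 85 mm and grips with 20 to 120 N. Pads are 22 mm wide; open, the fingers measure 114 mm over their backs; the gripper's body (76 mm by 85 mm) begins 54 mm behind the grasp point. The pads swing forward as they close: fully open they stand 13 mm farther back than shut.
Start: joints at [1.182, 0.477, 0.022, 1.555, -0.011, 1.109, -0.083], TCP at [0.187, -0.649, 0.231] pointing down, gripper open.
Joint ranges: [-2.96, 2.96], [-0.34, 2.1], [-1.41, 1.46], [0.24, 2.44], [-1.37, 4.51], [0.17, 1.92], [-2.96, 2.96]. Speed limits (rad/s): [2.39, 2.39, 3.14, 3.14, 3.14, 3.14, 3.14].

## Interface

Orientations are given as a unit quaternion [w, x, y, z].
In Python, from station import monitor, cams, bot, finder gives the robot as it stands.
- The arm moves only by the tool jog_arm, never from a script. Its argument "plan" is a list of rows, each an object of numbers: "x", "y", "z": the shift along the tool's x, y, z as a fraction of full scale; "wx", "wy", "wz": the turn, a rotation vector about the tool's x, y, z as a fraction of full scale. A call has 1 to 12 rows; each row is the pose to reach, as a shift and turn from the pose measured when the call began, along the tool's axes at that moment, turning the shorter way round; what a row does not reach only later rows make up. Full scale, the value 1, is 20 cm for a shift and 180 degrees for a turn. A row lasts 1/12 s, in which the tool goes at most 41.7 mm and 7.16 degrees, less where a joint would pass 70% of its speed; a pose out of reach is approached as far as the arm can. A call with a number of a shift or a turn outside -1 to 1 is refused whole. A call with a gripper value outside its range is refused whole. "hand" is the opening, from -1 (shut) to 1 (fully open), set as the call begins (left out, the last holds). The fingers move at their own pace and stop on an object; "grip_force" is the grip in N (left out, the last holds). Time passes only in rows, so rows that repeat a pose let the fingers close. It gives the time, the measured TCP pose, the force and the opening at its end, in the units of the state.
- monitor.get_obs(): the state, without advancing time (a new reading comes with each control period).
- cams.read_camera(name): name is "scene" or "top"; returns the picture (480x640x3 uint8, red, green, blue); there is no depth.
- cams.get_calibration(name): a dict with "fx", "fy", "cx", "cy" (pixels), "distortion" ([k1, k2, p1, p2, k3] as OpenCV has them; the pictures are not rectified), "extrinsics" (4x4, takes a point from world to camera coordinates). Camera axes: x right, y down, z forward; pixel columns grow to the right and rows downward; lengths in m; the calibration is good to about 2 mm. A picture is of the moment at which its call begins. get_calibration takes no time and is no camera call.
- bot.hand_in(): hands the job in, once; it reports no verdict.
Trained networks look in the newest picture that a camera, given by its name, has taken for a name from the list of things; names that differ only in an ending like _2 or _b are one class to them, and where a whole thing is asked for, a point or a joint stands for the part that bears it (a point fixed in the world has none). Each returns a list of dicts, best first, with "confidence" (0 to 1); they miss things now and then, are a little off and sometimes report something else, mostly with a low value. They report only what shows in the picture. A call takes as long as a camera call.
- finder.find_in(camera, target): "bbox" ([left, top, width, height] in pixels, round what is visible of it).
- finder.place_of(camera, target): "location" ([column, row] in pixels: a listed point, or the origin of a listed thing).
The state is a dict: "t": time; "q": joint angles; "joint_vel": joint speeds; "joint_torque": joint torques, N m; "eef_pos": TCP position; "tool_rot": TCP orientation; "contact_force": force on the tool from outside, world axes, zero at the start; "torque": the same for the moment, N m; "gripper_width": opening from 0.0 (shut) to 1.0 (fully open).
Only numpy, scipy, OpenCV 4.12 (cv2) and the standard library are available. Lean on these libraries where they do the work, as an engineer would, in place of code of your own. Each camera call takes 0.05 s, during which the arm holds its last target. There are 200 camera calls.

## Working session

There is one attempt and no reset: what is moved stays moved. The work goes in short steps, Python scripts to look and compute and a tool call to move; the robot and the scene stay as the last step left them, time stands still between calls to the robot, and variables do not carry over. Pictures are saved under pics/ and viewed, about 8 in all and at most 12, crops included, and the job is handed in when it is done.

Besides the shell and the picture viewer there is one more tool, called after ">>>" as name(argument=value, ...) on one line, values as JSON. jog_arm: Moves the arm, as the interface text tells. Shift numbers are shares of 20 cm and turn numbers shares of 180 degrees, none past 1 either way. Its arguments: {"type":"object","properties":{"plan":{"type":"array","items":{"type":"object","properties":{"x":{"type":"number","minimum":-1,"maximum":1},"y":{"type":"number","minimum":-1,"maximum":1},"z":{"type":"number","minimum":-1,"maximum":1},"wx":{"type":"number","minimum":-1,"maximum":1},"wy":{"type":"number","minimum":-1,"maximum":1},"wz":{"type":"number","minimum":-1,"maximum":1}}}},"hand":{"type":"number"},"grip_force":{"type":"number"}},"required":["plan"]}

```bash
ls; mkdir -p pics
cat > h.py <<'E'
import numpy as np, cv2
from station import monitor, cams, bot, finder
from scipy.spatial.transform import Rotation as R
def ray(cam,px):
    c=cams.get_calibration(cam);K=np.array([[c['fx'],0,c['cx']],[0,c['fy'],c['cy']],[0,0,1]])
    u=cv2.undistortPoints(np.array([[px]],float),K,np.array(c['distortion']))[0,0]
    E=np.array(c['extrinsics']);Rm=E[:3,:3];t=E[:3,3]
    return -Rm.T@t, Rm.T@np.array([u[0],u[1],1])
def atz(cam,px,z):
    o,d=ray(cam,px);return o+d*(z-o[2])/d[2]
def proj(cam,p):
    c=cams.get_calibration(cam);K=np.array([[c['fx'],0,c['cx']],[0,c['fy'],c['cy']],[0,0,1]])
    E=np.array(c['extrinsics'])
    return cv2.projectPoints(np.array([p],float),cv2.Rodrigues(E[:3,:3])[0],E[:3,3],K,np.array(c['distortion']))[0][0,0]
def tri(a,b):
    (o1,d1),(o2,d2)=a,b
    s=np.linalg.lstsq(np.stack([d1,-d2],1),o2-o1,rcond=None)[0]
    p,q=o1+d1*s[0],o2+d2*s[1];return (p+q)/2,np.linalg.norm(p-q)
def toolf():
    s=monitor.get_obs();q=s['tool_rot'];return s,R.from_quat([q[1],q[2],q[3],q[0]])
E
python3 - <<'E'
from h import *
np.set_printoptions(precision=4,suppress=True)
for c in ['scene','top']:
    im=cams.read_camera(c);cv2.imwrite(f'pics/{c}0.png',im[:,:,::-1])
Z={'knob_grip':.131,'dial_axis':.09,'pointer':.109,'green_dot':.09,'red_dot':.09,'mill':0,'mug':0,'spice_jar':0,'herb_jar':0}
for n,z in Z.items():
    for c in ['scene','top']:
        r=finder.place_of(c,n)
        for k in r[:2]: print(n,c,np.round(k['location'],1),round(k['confidence'],2),atz(c,k['location'],z))
s,r=toolf();print(s['t'],s['eef_pos'],r.as_matrix(),s['contact_force'])
E
```

```text
pics
knob_grip scene [308.3 182. ] 0.7 [ 0.4987 -0.07    0.131 ]
knob_grip top [409.8 292.9] 0.75 [ 0.5014 -0.0664  0.131 ]
dial_axis scene [307.4 200.7] 0.65 [ 0.5073 -0.065   0.09  ]
dial_axis top [404.  288.6] 0.75 [ 0.5097 -0.062   0.09  ]
pointer scene [322.8 188.2] 0.86 [ 0.4702 -0.0532  0.109 ]
pointer top [399.1 314.8] 0.78 [ 0.4644 -0.0498  0.109 ]
green_dot scene [320.1 187.5] 0.22 [ 0.4485 -0.0785  0.09  ]
green_dot top [419.6 317.7] 0.64 [ 0.4586 -0.0878  0.09  ]
red_dot scene [225.3 209.7] 0.23 [ 0.6459 -0.1726  0.09  ]
red_dot top [386.  310.5] 0.5 [ 0.4715 -0.0291  0.09  ]
red_dot top [404.2 313. ] 0.37 [ 0.4669 -0.061   0.09  ]
mill scene [314.1 257.1] 0.8 [ 0.5592 -0.0007  0.    ]
mill top [369.  265.5] 0.69 [ 0.5583 -0.0052  0.    ]
mill top [402.  315.8] 0.67 [ 0.4593 -0.0678  0.    ]
mug scene [402.6 329.6] 0.73 [0.608  0.2525 0.    ]
mug scene [272.8 201.9] 0.36 [ 0.4666 -0.2144  0.    ]
mug top [240.5 243.6] 0.81 [0.605  0.2526 0.    ]
spice_jar scene [273.  200.2] 0.72 [ 0.4608 -0.2193  0.    ]
spice_jar top [482.2 312.9] 0.8 [ 0.464  -0.2235  0.    ]
herb_jar scene [225.7 212.8] 0.61 [ 0.5746 -0.2673  0.    ]
herb_jar top [502.2 253.5] 0.85 [ 0.5797 -0.269   0.    ]
1.0 [ 0.1871 -0.6486  0.2313] [[ 0.9608  0.2771  0.    ]
 [ 0.2771 -0.9608  0.    ]
 [ 0.      0.     -1.    ]] [-0.8984  0.6602 -1.0838]
```

Run:
```python
import cv2,numpy as np
a=cv2.imread('pics/top0.png')[190:350,330:530];b=cv2.imread('pics/scene0.png')[130:290,210:410]
cv2.imwrite('pics/c0.png',np.hstack([cv2.resize(a,(400,320)),cv2.resize(b,(400,320))]) )
cv2.imwrite('pics/c1.png',cv2.resize(cv2.imread('pics/top0.png')[260:340,370:470],(800,600),interpolation=cv2.INTER_CUBIC))
```

```text
(no output)
```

View pics/c0.png

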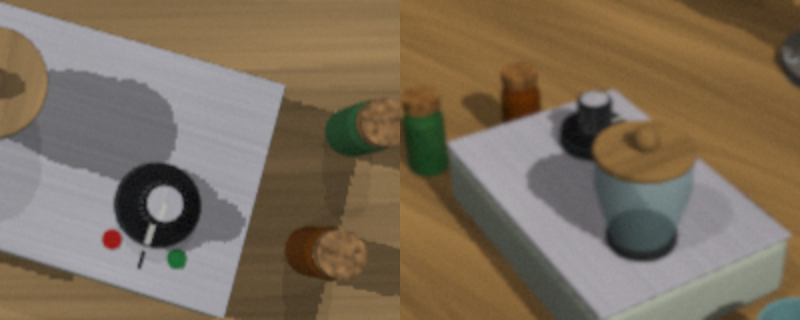

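View pics/c1.png

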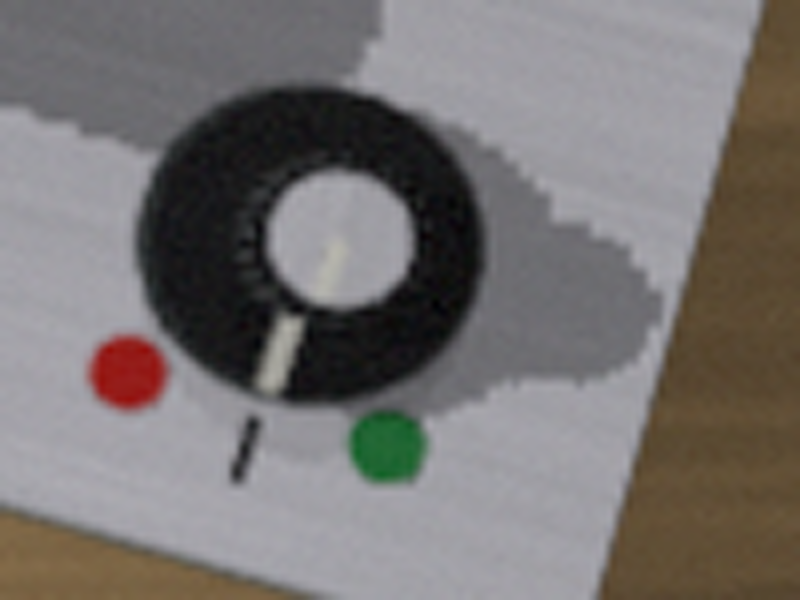

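The left crop is the top view, the right one the scene view. In the enlarged top view the grip top is at about (412.5, 291.6), the skirt centre at (408.7, 292.5), the green dot at (418.5, 319.6) and the red dot at (386, 309.6). Green lies on the mill's -y side.

Run:
```python
from h import *
np.set_printoptions(precision=4,suppress=True)
top=atz('top',[412.5,291.6],.143);sk=atz('top',[408.75,292.5],.109)
g=atz('top',[418.5,319.6],.0916);r=atz('top',[386,309.6],.0916)
print(top,sk,g,r,'g-r',np.linalg.norm(g-r),'exp',.1*np.sin(np.radians(36)))
m=(g+r)/2; n=(g-r)[:2]/np.linalg.norm((g-r)[:2]); front=np.array([n[1],-n[0]])
if front[0]>0: front=-front
print('front',front,np.degrees(np.arctan2(front[1],front[0])),'axis',m[:2]-front*.05*np.cos(np.radians(36)))
p=atz('top',[370+270/8,260+385/7.5],.109);print('ptr',p)
a=m[:2]-front*.05*np.cos(np.radians(36))
print('scene of grip top',proj('scene',[*a,.143]))
s,Rt=toolf()
tgt=np.array([*( (a+top[:2]+sk[:2])/3),.20]);print(tgt,Rt.inv().apply(tgt-np.array(s['eef_pos']))/.2)
```

```text
[ 0.5033 -0.0693  0.143 ] [ 0.5024 -0.0676  0.109 ] [ 0.4554 -0.0855  0.0916] [ 0.4731 -0.029   0.0916] g-r 0.05928313517810557 exp 0.058778525229247314
front [-0.9543  0.2989] 162.60725625371822 axis [ 0.5028 -0.0694]
ptr [ 0.4703 -0.058   0.109 ]
scene of grip top [307.2381 177.9904]
[ 0.5029 -0.0688  0.2   ] [ 2.3204 -2.348   0.1566]
```

>>> jog_arm(plan=[{"x": 0.95, "y": -0.96}, {"x": 0.95, "y": -0.96}, {"x": 0.95, "y": -0.96}, {"x": 0.95, "y": -0.96}, {"x": 0.95, "y": -0.96}, {"x": 0.95, "y": -0.96}, {"x": 0.95, "y": -0.96}, {"x": 0.95, "y": -0.96}, {"x": 0.95, "y": -0.96}], hand=1)

```text
invalid input at $.plan[0]: expected keys x, y, z, wx, wy, wz
```

>>> jog_arm(plan=[{"x": 0.95, "y": -0.96}, {"x": 0.95, "y": -0.96}, {"x": 0.95, "y": -0.96}, {"x": 0.95, "y": -0.96}, {"x": 0.95, "y": -0.96}, {"x": 0.95, "y": -0.96}, {"x": 0.95, "y": -0.96}, {"x": 0.95, "y": -0.96}, {"x": 0.95, "y": -0.96}])

```text
invalid input at $.plan[0]: expected keys x, y, z, wx, wy, wz
```

```bash
cat > st.py <<'E'
from h import *
np.set_printoptions(precision=4,suppress=True)
s,r=toolf();M=r.as_matrix()
print(s['t'],s['eef_pos'],'yaw',np.degrees(np.arctan2(M[1,0],M[0,0])),M[:,2],'q',np.array(s['q']),s['contact_force'],s['gripper_width'])
for z in (.20,.115): print(r.inv().apply(np.array([.5029,-.0690,z])-np.array(s['eef_pos']))/.2)
E
python3 st.py
```

```text
1.0 [ 0.1871 -0.6486  0.2313] yaw 16.08691295123841 [ 0.  0. -1.] q [ 1.1819  0.477   0.0224  1.5554 -0.0115  1.1093 -0.0831] [-0.8984  0.6602 -1.0838] 0.997981309807081
[ 2.3203 -2.3468  0.1566]
[ 2.3203 -2.3468  0.5816]
```

>>> jog_arm(plan=[{"x": 0.95, "y": -0.96, "z": 0, "wx": 0, "wy": 0, "wz": 0}, {"x": 0.95, "y": -0.96, "z": 0, "wx": 0, "wy": 0, "wz": 0}, {"x": 0.95, "y": -0.96, "z": 0, "wx": 0, "wy": 0, "wz": 0}, {"x": 0.95, "y": -0.96, "z": 0, "wx": 0, "wy": 0, "wz": 0}, {"x": 0.95, "y": -0.96, "z": 0, "wx": 0, "wy": 0, "wz": 0}, {"x": 0.95, "y": -0.96, "z": 0, "wx": 0, "wy": 0, "wz": 0}, {"x": 0.95, "y": -0.96, "z": 0, "wx": 0, "wy": 0, "wz": 0}, {"x": 0.95, "y": -0.96, "z": 0, "wx": 0, "wy": 0, "wz": 0}, {"x": 0.95, "y": -0.96, "z": 0, "wx": 0, "wy": 0, "wz": 0}], hand=1)

```text
t: 1.75
eef_pos: [0.3172, -0.4106, 0.2317]
tool_rot: [0.0, 0.99, 0.141, 0.0]
contact_force: [-0.5, -0.4, 0.2]
gripper_width: 0.997
```

>>> jog_arm(plan=[{"x": 0.95, "y": -0.96, "z": 0, "wx": 0, "wy": 0, "wz": 0}, {"x": 0.95, "y": -0.96, "z": 0, "wx": 0, "wy": 0, "wz": 0}, {"x": 0.95, "y": -0.96, "z": 0, "wx": 0, "wy": 0, "wz": 0}, {"x": 0.95, "y": -0.96, "z": 0, "wx": 0, "wy": 0, "wz": 0}, {"x": 0.95, "y": -0.96, "z": 0, "wx": 0, "wy": 0, "wz": 0}, {"x": 0.95, "y": -0.96, "z": 0, "wx": 0, "wy": 0, "wz": 0}, {"x": 0.95, "y": -0.96, "z": 0, "wx": 0, "wy": 0, "wz": 0}, {"x": 0.95, "y": -0.96, "z": 0, "wx": 0, "wy": 0, "wz": 0}, {"x": 0.95, "y": -0.96, "z": 0, "wx": 0, "wy": 0, "wz": 0}])

```text
t: 2.5
eef_pos: [0.4464, -0.1736, 0.2317]
tool_rot: [0.0, 0.99, 0.142, 0.0]
contact_force: [-0.8, -0.5, 0.3]
gripper_width: 1.001
```

```bash
python3 st.py
```

```text
2.5 [ 0.4464 -0.1736  0.2317] yaw 16.292735858155336 [ 0.0007 -0.0009 -1.    ] q [ 0.4993  0.1694 -0.288   1.994   0.0584  0.985  -1.1035] [-0.7565 -0.4734  0.3419] 1.000573765425181
[ 0.418  -0.423   0.1581]
[ 0.4178 -0.4235  0.5831]
```

>>> jog_arm(plan=[{"x": 0.418, "y": -0.423, "z": 0.1, "wx": 0, "wy": 0, "wz": 0}, {"x": 0.418, "y": -0.423, "z": 0.1, "wx": 0, "wy": 0, "wz": 0}, {"x": 0.418, "y": -0.423, "z": 0.1, "wx": 0, "wy": 0, "wz": 0}, {"x": 0.418, "y": -0.423, "z": 0.1, "wx": 0, "wy": 0, "wz": 0}, {"x": 0.418, "y": -0.423, "z": 0.1, "wx": 0, "wy": 0, "wz": 0}, {"x": 0.418, "y": -0.423, "z": 0.1, "wx": 0, "wy": 0, "wz": 0}, {"x": 0.418, "y": -0.423, "z": 0.1, "wx": 0, "wy": 0, "wz": 0}])

```text
t: 3.08
eef_pos: [0.5023, -0.0719, 0.2115]
tool_rot: [0.001, 0.99, 0.14, -0.0]
contact_force: [-0.2, -0.4, 1.4]
gripper_width: 1.0
```

```bash
python3 st.py
python3 - <<'E'
from h import *
im=cams.read_camera('scene');t=cams.read_camera('top')
a=cv2.resize(im[60:240,210:410],(400,360));b=cv2.resize(t[220:400,310:510],(400,360))
cv2.imwrite('pics/c2.png',np.hstack([a,b])[:,:,::-1])
E
```

```text
3.0833 [ 0.5023 -0.0719  0.2115] yaw 16.047435340361467 [ 0.0001 -0.002  -1.    ] q [ 0.3256  0.2473 -0.3573  1.9524  0.1072  0.9596 -1.374 ] [-0.1519 -0.35    1.3611] 0.9999018965918897
[ 0.0069 -0.0134  0.0576]
[ 0.0071 -0.0143  0.4826]
```

View pics/c2.png

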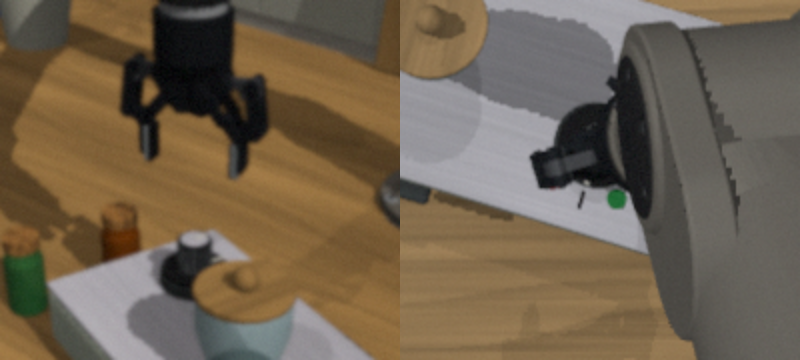

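The gripper is centred over the knob: fingers at about (150..240, 160) in the left half, knob below at (190, 260). Descending.

>>> jog_arm(plan=[{"x": 0.007, "y": -0.014, "z": 0.2, "wx": 0, "wy": 0, "wz": 0}, {"x": 0.007, "y": -0.014, "z": 0.35, "wx": 0, "wy": 0, "wz": 0}, {"x": 0.007, "y": -0.014, "z": 0.45, "wx": 0, "wy": 0, "wz": 0}, {"x": 0.007, "y": -0.014, "z": 0.485, "wx": 0, "wy": 0, "wz": 0}, {"x": 0.007, "y": -0.014, "z": 0.485, "wx": 0, "wy": 0, "wz": 0}, {"x": 0.007, "y": -0.014, "z": 0.485, "wx": 0, "wy": 0, "wz": 0}])

```text
t: 3.68
eef_pos: [0.5035, -0.0689, 0.1155]
tool_rot: [0.001, 0.99, 0.14, 0.001]
contact_force: [0.4, 0.4, -0.3]
gripper_width: 1.001
```

>>> jog_arm(plan=[{"x": 0, "y": 0, "z": 0, "wx": 0, "wy": 0, "wz": 0}, {"x": 0, "y": 0, "z": 0, "wx": 0, "wy": 0, "wz": 0}, {"x": 0, "y": 0, "z": 0, "wx": 0, "wy": 0, "wz": 0}, {"x": 0, "y": 0, "z": 0, "wx": 0, "wy": 0, "wz": 0}, {"x": 0, "y": 0, "z": 0, "wx": 0, "wy": 0, "wz": 0}, {"x": 0, "y": 0, "z": 0, "wx": 0, "wy": 0, "wz": 0}, {"x": 0, "y": 0, "z": 0, "wx": 0, "wy": 0, "wz": 0}, {"x": 0, "y": 0, "z": 0, "wx": 0, "wy": 0, "wz": 0}, {"x": 0, "y": 0, "z": 0, "wx": 0, "wy": 0, "wz": 0}, {"x": 0, "y": 0, "z": 0, "wx": 0, "wy": 0, "wz": 0}], hand=-1, grip_force=30)

```text
t: 4.52
eef_pos: [0.504, -0.0687, 0.1164]
tool_rot: [0.001, 0.99, 0.14, 0.001]
contact_force: [-0.9, 0.7, 6.0]
gripper_width: 0.41
```

```bash
python3 st.py
```

```text
4.5167 [ 0.504  -0.0687  0.1164] yaw 16.047087171804662 [ 0.0025 -0.0021 -1.    ] q [ 0.2909  0.3764 -0.3369  2.0364  0.1816  0.754  -1.4475] [-0.8552  0.7341  6.0245] 0.4104881582147271
[-0.0049  0.0008 -0.4181]
[-0.0057 -0.0003  0.0069]
```

>>> jog_arm(plan=[{"x": 0, "y": 0, "z": -0.015, "wx": 0, "wy": 0, "wz": 0}, {"x": 0, "y": 0, "z": -0.035, "wx": 0, "wy": 0, "wz": 0}, {"x": 0, "y": 0, "z": -0.052, "wx": 0, "wy": 0, "wz": 0}, {"x": 0, "y": 0, "z": -0.052, "wx": 0, "wy": 0, "wz": 0}, {"x": 0, "y": 0, "z": -0.052, "wx": 0, "wy": 0, "wz": 0}, {"x": 0, "y": 0, "z": -0.052, "wx": 0, "wy": 0, "wz": 0}], grip_force=40)

```text
t: 5.02
eef_pos: [0.5038, -0.0688, 0.1265]
tool_rot: [0.001, 0.99, 0.14, 0.001]
contact_force: [2.6, 0.2, -9.8]
gripper_width: 0.408
```

```bash
python3 st.py
python3 - <<'E'
from h import *
im=cams.read_camera('scene')
cv2.imwrite('pics/c3.png',cv2.resize(im[110:230,230:390],(800,600))[:,:,::-1])
E
```

```text
5.0167 [ 0.5038 -0.0688  0.1265] yaw 16.04696967968601 [ 0.0022 -0.002  -1.    ] q [ 0.2953  0.3612 -0.3409  2.0291  0.1725  0.7758 -1.4394] [ 2.6483  0.2199 -9.8351] 0.4081762127459568
[-0.0043  0.0008 -0.3675]
[-0.005  -0.0003  0.0575]
```

View pics/c3.png

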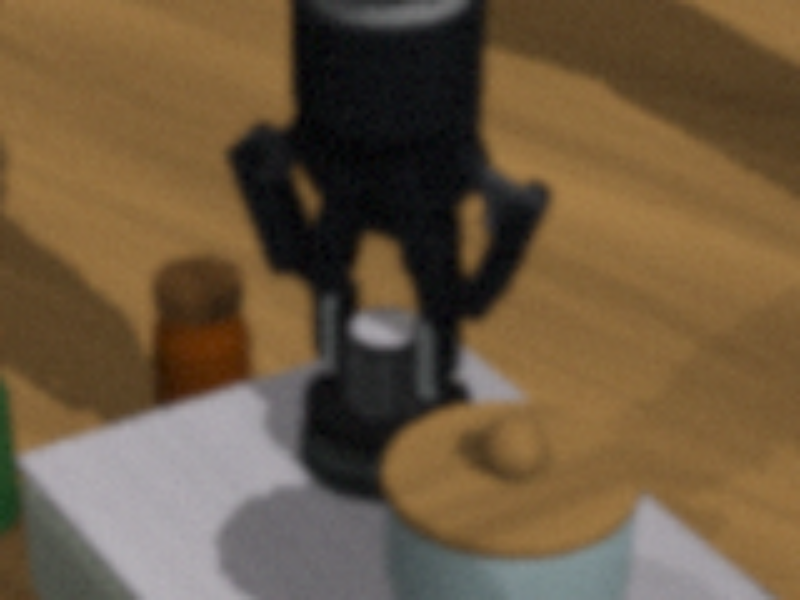

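The knob is held between both pads at about (385, 360) and has risen. The force of -9.8 N matches the spring about 10 mm up. Next: turn counter-clockwise (seen from above) towards green, about 38°.

>>> jog_arm(plan=[{"x": 0, "y": 0, "z": 0, "wx": 0, "wy": 0, "wz": -0.03}, {"x": 0, "y": 0, "z": 0, "wx": 0, "wy": 0, "wz": -0.06}, {"x": 0, "y": 0, "z": 0, "wx": 0, "wy": 0, "wz": -0.09}, {"x": 0, "y": 0, "z": 0, "wx": 0, "wy": 0, "wz": -0.12}, {"x": 0, "y": 0, "z": 0, "wx": 0, "wy": 0, "wz": -0.15}, {"x": 0, "y": 0, "z": 0, "wx": 0, "wy": 0, "wz": -0.18}, {"x": 0, "y": 0, "z": 0, "wx": 0, "wy": 0, "wz": -0.21}, {"x": 0, "y": 0, "z": 0, "wx": 0, "wy": 0, "wz": -0.21}, {"x": 0, "y": 0, "z": 0, "wx": 0, "wy": 0, "wz": -0.21}, {"x": 0, "y": 0, "z": 0, "wx": 0, "wy": 0, "wz": -0.21}])

```text
t: 5.9
eef_pos: [0.5038, -0.0686, 0.1263]
tool_rot: [0.001, 0.892, 0.452, 0.001]
contact_force: [3.1, 0.5, -10.3]
gripper_width: 0.408
```

```bash
python3 st.py
python3 - <<'E'
from h import *
t=cams.read_camera('top');s=cams.read_camera('scene')
cv2.imwrite('pics/c4.png',np.hstack([cv2.resize(t[260:340,370:450],(400,400)),cv2.resize(s[150:230,260:340],(400,400))])[:,:,::-1])
for c in('top','scene'):
  for k in finder.place_of(c,'pointer')[:2]: print(c,k, atz(c,k['location'],.119))
E
```

```text
5.9 [ 0.5038 -0.0686  0.1263] yaw 53.694744166934406 [ 0.0021 -0.0018 -1.    ] q [ 0.4114  0.3811 -0.4827  2.0216  0.2476  0.7924 -0.8503] [  3.1108   0.4725 -10.2614] 0.40848976458008157
[-0.0043 -0.0017 -0.3683]
[-0.0042 -0.0028  0.0567]
scene {'location': [312.4, 180.4], 'confidence': 0.74} [ 0.47302462 -0.08045038  0.119     ]
```

View pics/c4.png

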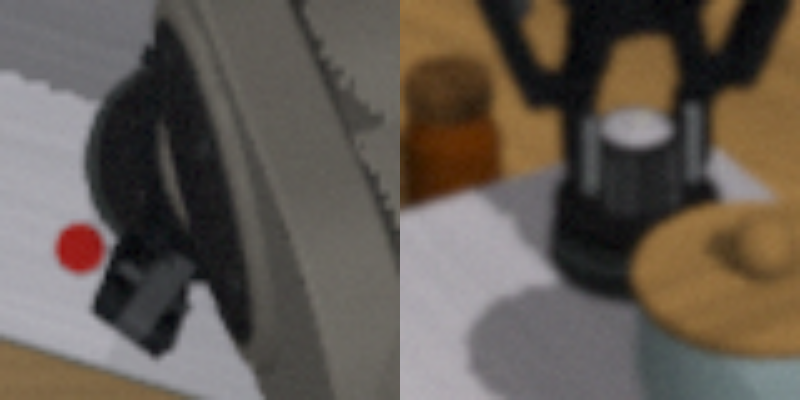

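The knob has turned about 38°, and in the right half it is still up and held, at about (640, 165). Next I go a little past the dot and lower gently to find the ring height.

>>> jog_arm(plan=[{"x": -0.002, "y": 0, "z": 0, "wx": 0, "wy": 0, "wz": -0.022}, {"x": -0.002, "y": 0, "z": 0, "wx": 0, "wy": 0, "wz": -0.022}, {"x": -0.002, "y": 0, "z": 0.008, "wx": 0, "wy": 0, "wz": -0.022}, {"x": -0.002, "y": 0, "z": 0.014, "wx": 0, "wy": 0, "wz": -0.022}, {"x": -0.002, "y": 0, "z": 0.014, "wx": 0, "wy": 0, "wz": -0.022}, {"x": -0.002, "y": 0, "z": 0.014, "wx": 0, "wy": 0, "wz": -0.022}, {"x": -0.002, "y": 0, "z": 0.014, "wx": 0, "wy": 0, "wz": -0.022}])

```text
t: 6.68
eef_pos: [0.5038, -0.0687, 0.1237]
tool_rot: [0.001, 0.876, 0.483, 0.001]
contact_force: [3.9, 2.3, -8.9]
gripper_width: 0.403
```

>>> jog_arm(plan=[{"x": 0, "y": 0, "z": 0.002, "wx": 0, "wy": 0, "wz": 0}, {"x": 0, "y": 0, "z": 0.004, "wx": 0, "wy": 0, "wz": 0}, {"x": 0, "y": 0, "z": 0.004, "wx": 0, "wy": 0, "wz": 0}, {"x": 0, "y": 0, "z": 0.004, "wx": 0, "wy": 0, "wz": 0}])

```text
t: 7.02
eef_pos: [0.5039, -0.0686, 0.1234]
tool_rot: [0.001, 0.876, 0.483, 0.001]
contact_force: [1.7, 3.1, -1.7]
gripper_width: 0.408
```

>>> jog_arm(plan=[{"x": 0, "y": 0, "z": -0.006, "wx": 0, "wy": 0, "wz": 0}, {"x": 0, "y": 0, "z": -0.006, "wx": 0, "wy": 0, "wz": -0.014}, {"x": 0, "y": 0, "z": -0.006, "wx": 0, "wy": 0, "wz": -0.014}, {"x": 0, "y": 0, "z": -0.001, "wx": 0, "wy": 0, "wz": -0.014}, {"x": 0, "y": 0, "z": 0.002, "wx": 0, "wy": 0, "wz": -0.014}, {"x": 0, "y": 0, "z": 0.002, "wx": 0, "wy": 0, "wz": -0.014}, {"x": 0, "y": 0, "z": 0.002, "wx": 0, "wy": 0, "wz": -0.014}])

```text
t: 7.6
eef_pos: [0.504, -0.0685, 0.1233]
tool_rot: [0.002, 0.865, 0.502, 0.001]
contact_force: [-0.2, 2.7, 1.1]
gripper_width: 0.407
```

```bash
python3 st.py
```

```text
7.6 [ 0.504  -0.0685  0.1233] yaw 60.22209260294846 [ 0.0028 -0.002  -1.    ] q [ 0.4292  0.3896 -0.5056  2.0229  0.2653  0.7889 -0.7525] [-0.224   2.7403  1.1137] 0.40720963297544743
[-0.0048 -0.0022 -0.3836]
[-0.0046 -0.0037  0.0414]
```

>>> jog_arm(plan=[{"x": 0, "y": 0, "z": -0.006, "wx": 0, "wy": 0, "wz": 0}, {"x": 0, "y": 0, "z": -0.006, "wx": 0, "wy": 0, "wz": -0.014}, {"x": 0, "y": 0, "z": -0.006, "wx": 0, "wy": 0, "wz": -0.014}, {"x": 0, "y": 0, "z": -0.001, "wx": 0, "wy": 0, "wz": -0.014}, {"x": 0, "y": 0, "z": 0.001, "wx": 0, "wy": 0, "wz": -0.014}, {"x": 0, "y": 0, "z": 0.001, "wx": 0, "wy": 0, "wz": -0.014}, {"x": 0, "y": 0, "z": 0.001, "wx": 0, "wy": 0, "wz": -0.014}])

```text
t: 8.18
eef_pos: [0.504, -0.0685, 0.1233]
tool_rot: [0.002, 0.854, 0.52, 0.001]
contact_force: [0.3, 1.3, -0.5]
gripper_width: 0.408
```

>>> jog_arm(plan=[{"x": 0, "y": 0, "z": -0.006, "wx": 0, "wy": 0, "wz": 0}, {"x": 0, "y": 0, "z": -0.006, "wx": 0, "wy": 0, "wz": -0.014}, {"x": 0, "y": 0, "z": -0.006, "wx": 0, "wy": 0, "wz": -0.014}, {"x": 0, "y": 0, "z": -0.001, "wx": 0, "wy": 0, "wz": -0.014}, {"x": 0, "y": 0, "z": 0.001, "wx": 0, "wy": 0, "wz": -0.014}, {"x": 0, "y": 0, "z": 0.001, "wx": 0, "wy": 0, "wz": -0.014}, {"x": 0, "y": 0, "z": 0.001, "wx": 0, "wy": 0, "wz": -0.014}])

```text
t: 8.77
eef_pos: [0.504, -0.0685, 0.1233]
tool_rot: [0.002, 0.842, 0.539, 0.001]
contact_force: [-0.0, 1.9, -0.7]
gripper_width: 0.408
```

>>> jog_arm(plan=[{"x": 0, "y": 0, "z": -0.006, "wx": 0, "wy": 0, "wz": 0}, {"x": 0, "y": 0, "z": -0.006, "wx": 0, "wy": 0, "wz": -0.014}, {"x": 0, "y": 0, "z": -0.006, "wx": 0, "wy": 0, "wz": -0.014}, {"x": 0, "y": 0, "z": -0.001, "wx": 0, "wy": 0, "wz": -0.014}, {"x": 0, "y": 0, "z": 0.001, "wx": 0, "wy": 0, "wz": -0.014}, {"x": 0, "y": 0, "z": 0.001, "wx": 0, "wy": 0, "wz": -0.014}, {"x": 0, "y": 0, "z": 0.001, "wx": 0, "wy": 0, "wz": -0.014}])

```text
t: 9.35
eef_pos: [0.5039, -0.0685, 0.1233]
tool_rot: [0.002, 0.831, 0.557, 0.0]
contact_force: [0.2, 2.3, -1.3]
gripper_width: 0.408
```

>>> jog_arm(plan=[{"x": 0, "y": 0, "z": -0.006, "wx": 0, "wy": 0, "wz": 0}, {"x": 0, "y": 0, "z": -0.006, "wx": 0, "wy": 0, "wz": -0.014}, {"x": 0, "y": 0, "z": -0.006, "wx": 0, "wy": 0, "wz": -0.014}, {"x": 0, "y": 0, "z": -0.001, "wx": 0, "wy": 0, "wz": -0.014}, {"x": 0, "y": 0, "z": 0.001, "wx": 0, "wy": 0, "wz": -0.014}, {"x": 0, "y": 0, "z": 0.001, "wx": 0, "wy": 0, "wz": -0.014}, {"x": 0, "y": 0, "z": 0.001, "wx": 0, "wy": 0, "wz": -0.014}])

```text
t: 9.93
eef_pos: [0.5039, -0.0685, 0.1233]
tool_rot: [0.002, 0.818, 0.575, 0.0]
contact_force: [1.0, 2.1, -2.3]
gripper_width: 0.409
```

Still on the ring (Fz near 0, z unchanged), so I keep probing.

>>> jog_arm(plan=[{"x": 0, "y": 0, "z": -0.006, "wx": 0, "wy": 0, "wz": 0}, {"x": 0, "y": 0, "z": -0.006, "wx": 0, "wy": 0, "wz": -0.014}, {"x": 0, "y": 0, "z": -0.006, "wx": 0, "wy": 0, "wz": -0.014}, {"x": 0, "y": 0, "z": -0.001, "wx": 0, "wy": 0, "wz": -0.014}, {"x": 0, "y": 0, "z": 0.002, "wx": 0, "wy": 0, "wz": -0.014}, {"x": 0, "y": 0, "z": 0.002, "wx": 0, "wy": 0, "wz": -0.014}, {"x": 0, "y": 0, "z": 0.002, "wx": 0, "wy": 0, "wz": -0.014}])

```text
t: 10.52
eef_pos: [0.5039, -0.0684, 0.1231]
tool_rot: [0.002, 0.806, 0.593, 0.0]
contact_force: [-0.9, 2.2, -1.4]
gripper_width: 0.405
```

>>> jog_arm(plan=[{"x": 0, "y": 0, "z": -0.006, "wx": 0, "wy": 0, "wz": 0}, {"x": 0, "y": 0, "z": -0.006, "wx": 0, "wy": 0, "wz": -0.014}, {"x": 0, "y": 0, "z": -0.006, "wx": 0, "wy": 0, "wz": -0.014}, {"x": 0, "y": 0, "z": -0.001, "wx": 0, "wy": 0, "wz": -0.014}, {"x": 0, "y": 0, "z": 0.001, "wx": 0, "wy": 0, "wz": -0.014}, {"x": 0, "y": 0, "z": 0.001, "wx": 0, "wy": 0, "wz": -0.014}, {"x": 0, "y": 0, "z": 0.001, "wx": 0, "wy": 0, "wz": -0.014}])

```text
t: 11.1
eef_pos: [0.5039, -0.0685, 0.123]
tool_rot: [0.002, 0.793, 0.61, 0.0]
contact_force: [0.5, 1.1, -4.8]
gripper_width: 0.409
```

>>> jog_arm(plan=[{"x": 0, "y": 0, "z": 0.003, "wx": 0, "wy": 0, "wz": 0}, {"x": 0, "y": 0, "z": 0.003, "wx": 0, "wy": 0, "wz": 0}, {"x": 0, "y": 0, "z": 0.003, "wx": 0, "wy": 0, "wz": 0}])

```text
t: 11.35
eef_pos: [0.504, -0.0684, 0.1227]
tool_rot: [0.002, 0.793, 0.61, 0.0]
contact_force: [-0.6, 1.3, 0.4]
gripper_width: 0.41
```

>>> jog_arm(plan=[{"x": 0, "y": 0, "z": -0.009, "wx": 0, "wy": 0, "wz": 0}, {"x": 0, "y": 0, "z": -0.009, "wx": 0, "wy": 0, "wz": -0.014}, {"x": 0, "y": 0, "z": -0.009, "wx": 0, "wy": 0, "wz": -0.014}, {"x": 0, "y": 0, "z": -0.001, "wx": 0, "wy": 0, "wz": -0.014}, {"x": 0, "y": 0, "z": 0.001, "wx": 0, "wy": 0, "wz": -0.014}, {"x": 0, "y": 0, "z": 0.001, "wx": 0, "wy": 0, "wz": -0.014}, {"x": 0, "y": 0, "z": 0.001, "wx": 0, "wy": 0, "wz": -0.014}])

```text
t: 11.93
eef_pos: [0.5038, -0.0685, 0.1223]
tool_rot: [0.002, 0.779, 0.627, -0.0]
contact_force: [1.6, 1.9, -7.6]
gripper_width: 0.408
```

```bash
python3 st.py
```

```text
11.9333 [ 0.5038 -0.0685  0.1223] yaw 77.63809006967935 [ 0.0023 -0.003  -1.    ] q [ 0.4811  0.4036 -0.5713  2.0203  0.3056  0.7981 -0.4849] [ 1.636  1.859 -7.602] 0.4075723265568823
[-0.0044 -0.003  -0.3886]
[-0.0033 -0.0042  0.0364]
```

That is 1 mm lower with the full spring pull, so it is probably over the notch. Lowering gently to confirm.

>>> jog_arm(plan=[{"x": 0, "y": 0, "z": 0.002, "wx": 0, "wy": 0, "wz": 0}, {"x": 0, "y": 0, "z": 0.004, "wx": 0, "wy": 0, "wz": 0}, {"x": 0, "y": 0, "z": 0.004, "wx": 0, "wy": 0, "wz": 0}])

```text
t: 12.18
eef_pos: [0.5039, -0.0685, 0.1214]
tool_rot: [0.002, 0.779, 0.627, -0.0]
contact_force: [1.3, 0.2, -7.5]
gripper_width: 0.409
```

>>> jog_arm(plan=[{"x": 0, "y": 0, "z": 0.004, "wx": 0, "wy": 0, "wz": 0}, {"x": 0, "y": 0, "z": 0.008, "wx": 0, "wy": 0, "wz": 0}, {"x": 0, "y": 0, "z": 0.01, "wx": 0, "wy": 0, "wz": 0}, {"x": 0, "y": 0, "z": 0.01, "wx": 0, "wy": 0, "wz": 0}])

```text
t: 12.52
eef_pos: [0.5039, -0.0686, 0.1194]
tool_rot: [0.002, 0.779, 0.627, -0.0]
contact_force: [1.0, 1.6, -7.1]
gripper_width: 0.405
```

>>> jog_arm(plan=[{"x": 0, "y": 0, "z": 0.004, "wx": 0, "wy": 0, "wz": 0}, {"x": 0, "y": 0, "z": 0.008, "wx": 0, "wy": 0, "wz": 0}, {"x": 0, "y": 0, "z": 0.008, "wx": 0, "wy": 0, "wz": 0}, {"x": 0, "y": 0, "z": 0.008, "wx": 0, "wy": 0, "wz": 0}])

```text
t: 12.85
eef_pos: [0.5038, -0.0685, 0.1177]
tool_rot: [0.002, 0.779, 0.627, -0.0]
contact_force: [0.8, 0.7, -6.2]
gripper_width: 0.406
```

>>> jog_arm(plan=[{"x": 0, "y": 0, "z": 0.004, "wx": 0, "wy": 0, "wz": 0}, {"x": 0, "y": 0, "z": 0.007, "wx": 0, "wy": 0, "wz": 0}, {"x": 0, "y": 0, "z": 0.007, "wx": 0, "wy": 0, "wz": 0}, {"x": 0, "y": 0, "z": 0.007, "wx": 0, "wy": 0, "wz": 0}])

```text
t: 13.18
eef_pos: [0.5039, -0.0685, 0.1166]
tool_rot: [0.002, 0.779, 0.627, -0.0]
contact_force: [-0.5, 1.2, -0.6]
gripper_width: 0.41
```

>>> jog_arm(plan=[{"x": 0, "y": 0, "z": 0.002, "wx": 0, "wy": 0, "wz": 0}, {"x": 0, "y": 0, "z": 0.002, "wx": 0, "wy": 0, "wz": 0}, {"x": 0, "y": 0, "z": 0.002, "wx": 0, "wy": 0, "wz": 0}])

```text
t: 13.43
eef_pos: [0.5039, -0.0685, 0.1165]
tool_rot: [0.002, 0.779, 0.627, -0.0]
contact_force: [-2.4, 0.6, 3.1]
gripper_width: 0.409
```

Force dropped to zero at z = 0.1166, the same height as home before. Releasing and retreating straight up.

>>> jog_arm(plan=[{"x": 0, "y": 0, "z": 0, "wx": 0, "wy": 0, "wz": 0}, {"x": 0, "y": 0, "z": 0, "wx": 0, "wy": 0, "wz": 0}, {"x": 0, "y": 0, "z": 0, "wx": 0, "wy": 0, "wz": 0}, {"x": 0, "y": 0, "z": 0, "wx": 0, "wy": 0, "wz": 0}, {"x": 0, "y": 0, "z": 0, "wx": 0, "wy": 0, "wz": 0}, {"x": 0, "y": 0, "z": 0, "wx": 0, "wy": 0, "wz": 0}, {"x": 0, "y": 0, "z": 0, "wx": 0, "wy": 0, "wz": 0}, {"x": 0, "y": 0, "z": 0, "wx": 0, "wy": 0, "wz": 0}], hand=1)

```text
t: 14.1
eef_pos: [0.5039, -0.0685, 0.1165]
tool_rot: [0.002, 0.779, 0.627, -0.0]
contact_force: [-0.8, 0.5, -0.3]
gripper_width: 0.998
```

>>> jog_arm(plan=[{"x": 0, "y": 0, "z": -0.1, "wx": 0, "wy": 0, "wz": 0}, {"x": 0, "y": 0, "z": -0.25, "wx": 0, "wy": 0, "wz": 0}, {"x": 0, "y": 0, "z": -0.4, "wx": 0, "wy": 0, "wz": 0}, {"x": 0, "y": 0, "z": -0.55, "wx": 0, "wy": 0, "wz": 0}, {"x": 0, "y": 0, "z": -0.6, "wx": 0, "wy": 0, "wz": 0}, {"x": 0, "y": 0, "z": -0.6, "wx": 0, "wy": 0, "wz": 0}, {"x": 0, "y": 0, "z": -0.6, "wx": 0, "wy": 0, "wz": 0}])

```text
t: 14.68
eef_pos: [0.5036, -0.0683, 0.2363]
tool_rot: [0.002, 0.779, 0.627, -0.0]
contact_force: [0.1, -0.6, -0.5]
gripper_width: 1.001
```

>>> jog_arm(plan=[{"x": -0.5, "y": 0.7, "z": 0, "wx": 0, "wy": 0, "wz": 0}, {"x": -0.5, "y": 0.7, "z": 0, "wx": 0, "wy": 0, "wz": 0}, {"x": -0.5, "y": 0.7, "z": 0, "wx": 0, "wy": 0, "wz": 0}, {"x": -0.5, "y": 0.7, "z": 0, "wx": 0, "wy": 0, "wz": 0}, {"x": -0.5, "y": 0.7, "z": 0, "wx": 0, "wy": 0, "wz": 0}, {"x": -0.5, "y": 0.7, "z": 0, "wx": 0, "wy": 0, "wz": 0}, {"x": -0.5, "y": 0.7, "z": 0, "wx": 0, "wy": 0, "wz": 0}, {"x": -0.5, "y": 0.7, "z": 0, "wx": 0, "wy": 0, "wz": 0}])

```text
t: 15.35
eef_pos: [0.6178, -0.194, 0.2359]
tool_rot: [0.001, 0.779, 0.628, -0.001]
contact_force: [-0.7, 0.6, 0.0]
gripper_width: 1.0
```

```bash
python3 st.py
python3 - <<'E'
from h import *
t=cams.read_camera('top');s=cams.read_camera('scene')
cv2.imwrite('pics/c5.png',np.hstack([cv2.resize(t[260:340,370:450],(400,400)),cv2.resize(s[140:220,260:340],(400,400))])[:,:,::-1])
for n,z in(('pointer',.109),('mug',0),('spice_jar',0),('herb_jar',0)):
 for c in('top','scene'):
  for k in finder.place_of(c,n)[:1]: print(n,c,k, atz(c,k['location'],z))
E
```

```text
15.35 [ 0.6178 -0.194   0.2359] yaw 77.74837840004483 [ 0.0005 -0.0026 -1.    ] q [ 0.5915  0.4815 -0.5374  1.5922  0.2667  1.1404 -0.2215] [-0.7263  0.6007  0.009 ] 1.0004862113785304
[ 0.4892 -0.694   0.1776]
[ 0.4902 -0.6945  0.6026]
pointer top {'location': [422.5, 309.0], 'confidence': 0.57} [ 0.47401458 -0.09037875  0.109     ]
pointer scene {'location': [304.5, 182.2], 'confidence': 0.59} [ 0.47778036 -0.09920406  0.109     ]
mug top {'location': [238.3, 243.4], 'confidence': 0.91} [0.605484   0.25709166 0.        ]
mug scene {'location': [407.8, 327.3], 'confidence': 0.8} [0.5971427  0.25689351 0.        ]
spice_jar top {'location': [480.8, 314.5], 'confidence': 0.7} [ 0.4609001  -0.22060865  0.        ]
spice_jar scene {'location': [270.9, 201.6], 'confidence': 0.93} [ 0.46870894 -0.21890338  0.        ]
herb_jar top {'location': [499.9, 254.7], 'confidence': 0.58} [ 0.57733034 -0.26435385  0.        ]
herb_jar scene {'location': [225.3, 212.1], 'confidence': 0.98} [ 0.57329405 -0.27025205  0.        ]
```

View pics/c5.png

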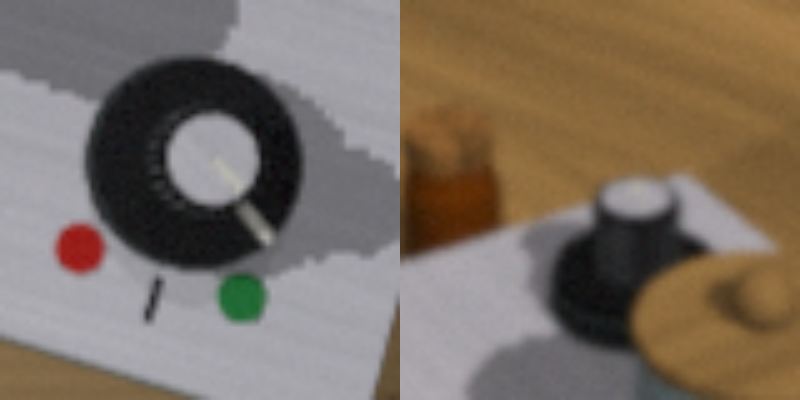

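In the top view the pointer tip is at about (424, 308), which is about 60° from the front and past the green dot. The grip top is at (412.4, 292), the same as at the start, so the knob is home. The gripper is clear and the jars have not moved.

```bash
python3 -c "
from station import bot
print(bot.hand_in())"
```

```text
the job is handed in; nothing more can be done
None
```

The mill is on its green setting: the knob is home in the notch past the green dot and let go, and the job is handed in. `hand_in()` gives no verdict.

- **What I did:** I pulled the knob up about 10 mm and turned it past the green dot. I then felt for the notch in 2.5° steps, lifting the pin clear before each turn and lowering it lightly to test. The pin dropped in at about 61.6° from park. I lowered the knob home, opened the gripper and retreated. The clock read about 15 s of the 58 s before the final pictures.
- **Knob position:** The tool height was back at its starting value (0.1165 m against 0.1164 m) when the knob went home. The grip top shows at the same pixel as before the move. The pointer is about 60° to the green side, roughly 31 mm against the 22 mm needed.
- **Forces:** The wrist read close to zero after release. The pin load can't be measured directly. From the wrist and spring forces I estimate about 9 N at most on the ring.
- **Mug and jars:** In the top view the finder's positions agree with the start to within about 5 mm. In the scene view the mug came out about 12 mm off and the amber jar about 8 mm. I put this down to finder noise, since the arm did not go near the mug and only passed high over the amber jar.
- **Disagreement:** The two cameras put the pointer about 10 mm apart at the end, at low confidence. I relied on the enlarged top view and the measured turn, which agree.

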